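# Load the cell test station

### The arm

A 6-joint arm with a two-finger parallel gripper is mounted at the origin on a cart in front of the work surface, level with it; the furniture and walls round the work are solid. World frame = base frame: x ahead of the robot, y to its left, z up, the work surface at z = 0. Lengths are in mm, angles in rad, forces in N, time in s.
With the tool pointing down it reaches from about 400 to 925 mm from the base axis. Payload 12.5 kg.
Tool frame: the origin (TCP) lies midway between the tips of the shut fingers; the grasp point (between the pads) lies 19 mm behind it (env.pinch_z is the z of the grasp point in the tool frame, in mm); z points along the fingers, y is the line along which they close (so a half turn about z gives the same grasp; the last joint's range is limited). The gripper opens to 95 mm and grips with 3 to 60 N. Pads are 20 mm wide; open, the fingers measure 119 mm over their backs; the gripper's body (75 mm by 180 mm) begins 59 mm behind the grasp point.
Start: joints at [-1.245, 0.491, 1.559, -0, 1.092, -0.106], TCP at [261.591, -567.642, 214.661] pointing down, gripper open.
Joint ranges: [-3.1, 3.1], [-0.84, 2.19], [0.05, 2.79], [-1.13, 4.28], [0.06, 2.93], [-2.69, 2.69]. Speed limits (rad/s): [2.22, 2.22, 2.79, 3.14, 3.14, 3.14].

### API

Orientations are given as [roll, pitch, yaw] about the fixed x, y, z axes, in that order (R = Rz(yaw) Ry(pitch) Rx(roll)).
In Python, from cell import env, eyes gives the robot as it stands.
- The arm moves only by the shell command python3 -m inch 'ROWS'. ROWS is JSON, a list of rows, each a list of 3 entries, a list of its own where there are three numbers: the shift along the tool's x, y, z in units of 60 mm (1.0 is 60 mm), then the turn about the tool's z in units of 5 degrees (1.0 is 5 degrees), then the closure, from -1 (fully open) to 1 (shut). In form: [[[tx, ty, tz], turn, claw], ...]. A call has exactly 10 rows; each row shifts and turns the commanded pose from where the row before left it, along the tool's axes as they then stand; what a row does not reach is not made up. A row lasts 1/8 s, in which the tool goes at most 62.5 mm and 10.7 degrees, less where a joint would pass 70% of its speed; a pose out of reach is approached as far as the arm can. A call is refused whole if a number of a shift passes 1 or a number of a turn 1, either way. A call with a gripper value outside its range is refused whole. The fingers move at their own pace and stop on an object; the grip force is fixed at half the most. Time passes only in rows, so rows that do not move let the fingers close, or fill a call up. It gives the time, the measured TCP pose, the force, the opening and the grip force at its end, in the units of the state.
- env.state(): the state, without advancing time (a new reading comes with each control period).
- eyes.read_camera(name): name is "scene" or "top"; returns a dict with "pixels" (384x512x3 uint8, red, green, blue), "fx", "fy", "cx", "cy" (pixels), "distortion" ([k1, k2, p1, p2, k3] as OpenCV has them; the pictures are not rectified), "extrinsics" (4x4, takes a point from world to camera coordinates). Camera axes: x right, y down, z forward; pixel columns grow to the right and rows downward; lengths in mm; the calibration is good to about 2 mm. A picture is of the moment at which its call begins. There is no depth.
- env.job_done(): hands the job in; it is judged then, once.
Trained networks look in a picture, given as the dict that the camera call returned (one of the last four; its "shot" number tells which), for a name from the list of things; names that differ only in an ending like _2 or _b are one class to them, and where a whole thing is asked for, a point or a joint stands for the part that bears it (a point fixed in the world has none). Each returns a list of dicts, best first, with "score" (0 to 1); they miss things now and then, are a little off and sometimes report something else, mostly with a low value. They report only what shows in the picture. A call takes as long as a camera call. They do not tell look-alikes from the thing itself.
- eyes.boxes_of(name, picture): "centre" ([row, column] in pixels, amid what is visible of it).
- eyes.cut_out(name, picture): "mask" (384x512 bool, what is visible of it) and "centre" ([row, column] in pixels, amid what is visible of it).
- eyes.spot_point(name, picture): "centre" ([row, column] in pixels: a listed point, or the origin of a listed thing).
The state is a dict: "t": time; "joints": joint angles; "qvel": joint speeds; "tau": joint torques, N m; "eef_pos": TCP position; "tcp_rot": TCP orientation; "ft_force": force on the tool from outside, world axes, zero at the start; "moment": the same for the moment, N m; "opening": opening from 0.0 (shut) to 1.0 (fully open); "grip_force": force on a finger pad.
Only numpy, scipy, OpenCV 4.12 (cv2) and the standard library are available. Lean on these libraries where they do the work, as an engineer would, in place of code of your own. Each camera call takes 0.05 s, during which the arm holds its last target. There are 200 camera calls.

### The job

Load the cell test station for its next run: stand each of the three round cells upright in the socket whose collar has its colour (the red and white battery goes to the red one), and lay the pouch cell in its white tray flat in the nest between the steel pins, with the tabs on the copper contacts. Then set the pressure plate squarely on the pouch cell, so that it lies flat inside the tray. Leave the tweezers, the tape roll and the screwdriver where they are.

Things in the scene. Friction and masses are not known exactly. Their poses are not given: they have to be found in the camera images.
- green_cell: Green round cell, 18 mm diameter and 66 mm tall, standing upright on the bench; take it round its upper half. Origin: centre of its bottom face; z along its axis, upwards.
- blue_cell: Blue round cell, 18 mm diameter and 66 mm tall, standing upright on the bench; take it round its upper half. Origin: centre of its bottom face; z along its axis, upwards.
- red_battery: Red battery with a white lower end, 15 mm diameter and 50 mm tall, standing upright on the bench; take it round its upper half. Origin: centre of its bottom face; z along its axis, upwards.
- pouch: Silver-grey pouch cell fixed in its white carrier tray, one rigid thing lying on the bench. Tray x = -51 to 35, y = -27 to 27 mm, walls 2 mm thick and 12 mm high, open at the +x end where the cell's two metal tabs stick out to x = 48. Origin: on the underside; x points to the tabs. The cell's top is 7.5 mm up. Take the tray across its 54 mm width near x = -7.
- plate: Pressure plate: steel plate 62 (x) x 40 (y) x 10 mm, rubber underneath, with an upright yellow grip bar on its middle, 40 mm long along x, 14 mm thick in y, top 39 mm above the underside; take the bar across its thickness. About 0.2 kg. Origin: centre of the underside; x along the bar. On the cell it lies centred, bar along the cell's x.
- green_socket: Fixed socket: grey base plate (x -29 to 49, y -29 to 29, 8 mm thick) with an upright flared cup of green plastic, the collar. Origin: on the cup's axis at bench level. The cell stands on the brass contact at z = 10 mm; bore 26 mm wide up to z = 18, flaring to 36 mm at the rim, z = 28. Two lead posts, red and black, at x = 38, y = +15 and -15 mm, top z = 22.
- blue_socket: Fixed socket: grey base plate (x -29 to 49, y -29 to 29, 8 mm thick) with an upright flared cup of blue plastic, the collar. Origin: on the cup's axis at bench level. The cell stands on the brass contact at z = 10 mm; bore 26 mm wide up to z = 18, flaring to 36 mm at the rim, z = 28. Two lead posts, red and black, at x = 38, y = +15 and -15 mm, top z = 22.
- red_socket: Fixed socket: grey base plate (x -29 to 49, y -29 to 29, 8 mm thick) with an upright flared cup of red plastic, the collar. Origin: on the cup's axis at bench level. The cell stands on the brass contact at z = 10 mm; bore 23 mm wide up to z = 18, flaring to 33 mm at the rim, z = 28. Two lead posts, red and black, at x = 38, y = +15 and -15 mm, top z = 22.
- nest: Fixed aluminium nest, 128 x 92 x 10 mm, black bed, copper contacts at +x, 8 steel pins (8 mm thick, top z = 27 mm) at x = -60, y = +-14; x = 44, y = +-24.5; x = -36 and 24, y = +-36. Origin: at bench level. The pouch's tray lies at z = 10, origin over this origin, x axes alike; play 5 mm, fits only this way round. Then the plate lies on the cell inside the tray walls, its underside at z = 17.5.
- tweezers: Steel tweezers, 124 x 20 x 9 mm, lying at the front of the bench; a bystander. Origin: centre of the underside.
- kapton_roll: Amber roll of film tape lying flat, 64 mm across and 19 mm high, behind the work; a bystander. Origin: centre of the underside.
- screwdriver: Red screwdriver, 169 mm long, 19 mm thick, lying at the front left; a bystander. Origin: centre of the underside.
There are look-alikes about, which are no part of the job. What is meant by the blue_cell is not purple, and is the larger of those in its own colour.

How it is judged:
By the outcome, as a careful person would: the job done as asked, in the order asked, and still so for the second after the job is handed in, with the robot touching nothing.
It also fails if it takes over 128 s, if anything falls off the work surface, if the arm or the gripper's body presses on something with over 40 N, if the wrist force passes 120 N, or if a joint passes its speed limit or range.

## Working session

There is one attempt and no reset: what is moved stays moved. The work goes in short steps, Python scripts to look and compute and a shell command to move; the robot and the scene stay as the last step left them, time stands still between calls to the robot, and variables do not carry over. Pictures are saved under pics/ and viewed, at most 14 in all, crops included, and the job is handed in when it is done.

```bash
mkdir -p pics; ls
cat > h.py <<'E'
import numpy as np, cv2, json
from cell import env, eyes
def shot(n, name=None):
    p=eyes.read_camera(n)
    if name: cv2.imwrite('pics/'+name, p['pixels'][:,:,::-1])
    return p
def K(p): return np.array([[p['fx'],0,p['cx']],[0,p['fy'],p['cy']],[0,0,1.]]), np.array(p['distortion'],float)
def ray(p,rc):
    k,d=K(p); E=np.array(p['extrinsics'])
    u=cv2.undistortPoints(np.array([[[rc[1],rc[0]]]],float),k,d)[0,0]
    R,t=E[:3,:3],E[:3,3]
    return -R.T@t, R.T@np.array([u[0],u[1],1.])
def onz(p,rc,z):
    c,d=ray(p,rc); return c+d*(z-c[2])/d[2]
def proj(p,X):
    k,d=K(p); E=np.array(p['extrinsics'])
    q=cv2.projectPoints(np.array(X,float).reshape(-1,1,3),cv2.Rodrigues(E[:3,:3])[0],E[:3,3],k,d)[0][:,0]
    return q[:,::-1]
def tri(p,a,q,b):
    c1,d1=ray(p,a);c2,d2=ray(q,b)
    s=np.linalg.lstsq(np.c_[d1,-d2],c2-c1,rcond=None)[0]
    x,y=c1+s[0]*d1,c2+s[1]*d2
    return (x+y)/2, np.linalg.norm(x-y)
E
python3 - <<'E'
from h import *
T=shot('top','top0.png');S=shot('scene','scene0.png')
for n,p in(('T',T),('S',S)):
    print(n,np.round(ray(p,(192,256))[0]),p['fx'])
    for o in 'green_cell blue_cell red_battery pouch plate green_socket blue_socket red_socket nest tweezers kapton_roll screwdriver'.split():
        print(o,'pt',[(np.round(a['centre'],1).tolist(),round(a['score'],2)) for a in eyes.spot_point(o,p)[:4]],'box',[(np.round(a['centre'],1).tolist(),round(a['score'],2)) for a in eyes.boxes_of(o,p)[:4]])
print(env.state()['tcp_rot'],env.pinch_z)
E
```

```text
pics
T [ 384.  171. 1346.] 477.16484921459886
green_cell pt [([168.1, 304.4], 0.67), ([236.4, 254.7], 0.44)] box []
blue_cell pt [([234.6, 296.2], 0.54), ([206.7, 291.1], 0.44), ([244.4, 309.7], 0.42)] box [([244.9, 313.7], 0.41)]
red_battery pt [] box [([208.6, 156.9], 0.36)]
pouch pt [([230.0, 299.5], 0.64), ([260.0, 218.1], 0.59)] box []
plate pt [([224.9, 331.5], 0.86), ([261.1, 217.4], 0.6)] box [([225.0, 332.2], 0.84)]
green_socket pt [([166.5, 305.2], 0.8)] box [([162.3, 307.7], 0.7), ([170.7, 257.0], 0.53)]
blue_socket pt [([175.7, 256.7], 0.62)] box [([172.4, 256.5], 0.57)]
red_socket pt [([210.0, 158.9], 0.82)] box [([205.0, 160.8], 0.84)]
nest pt [([189.0, 197.1], 0.78)] box [([187.7, 199.2], 0.9), ([227.4, 297.2], 0.59)]
tweezers pt [([265.5, 294.7], 0.49)] box [([267.6, 294.3], 0.76), ([269.6, 167.2], 0.27)]
kapton_roll pt [([120.4, 259.0], 0.56), ([267.6, 293.9], 0.47)] box [([116.4, 257.8], 0.9)]
screwdriver pt [([268.5, 152.0], 0.51), ([183.9, 199.3], 0.16)] box [([269.0, 164.6], 0.8), ([162.3, 306.3], 0.38), ([262.6, 215.4], 0.17)]
S [ 165. -487.  444.] 368.524873530
[... 398 characters left out ...]
.2, 141.1], 0.24)]
plate pt [([265.7, 287.5], 0.6), ([218.1, 329.1], 0.23)] box [([263.0, 286.4], 0.58)]
green_socket pt [([218.0, 325.7], 0.71)] box [([213.6, 330.0], 0.77)]
blue_socket pt [([194.2, 283.5], 0.76)] box [([190.2, 286.2], 0.82)]
red_socket pt [([166.4, 194.7], 0.63), ([218.1, 212.6], 0.35)] box [([165.3, 197.5], 0.69)]
nest pt [([174.3, 234.8], 0.96)] box [([173.9, 232.8], 0.7)]
tweezers pt [([251.0, 205.0], 0.83)] box [([251.2, 203.5], 0.61)]
kapton_roll pt [([177.7, 330.2], 0.9)] box [([174.9, 333.1], 0.88)]
screwdriver pt [([181.0, 133.9], 0.46), ([194.7, 284.7], 0.17)] box [([177.1, 333.7], 0.62), ([185.1, 140.2], 0.49)]
[3.14144452e+00 2.14921521e-05 4.31782145e-01] -18.8
```

Run:
```python
import cv2
t=cv2.imread('pics/top0.png')[95:295,125:355];s=cv2.imread('pics/scene0.png')[140:300,110:370]
cv2.imwrite('pics/top0c.png',cv2.resize(t,None,fx=3,fy=3,interpolation=2));cv2.imwrite('pics/scene0c.png',cv2.resize(s,None,fx=3,fy=3,interpolation=2))
```

```text
(no output)
```

View pics/top0c.png

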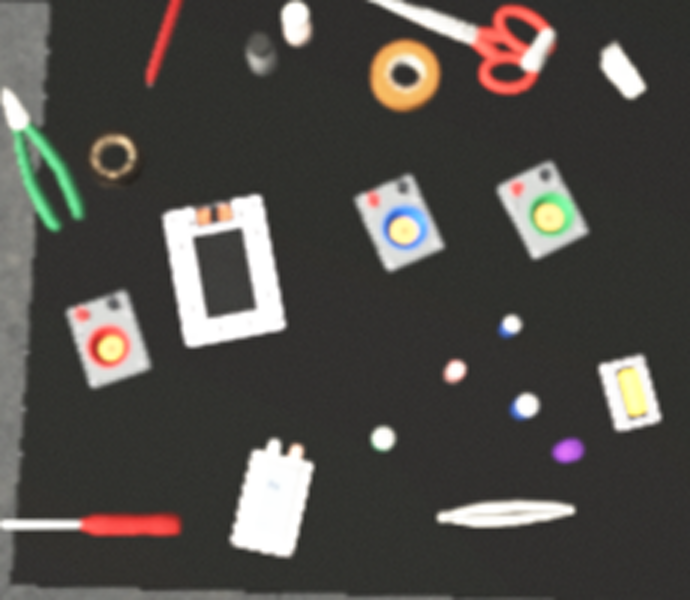

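View pics/scene0c.png

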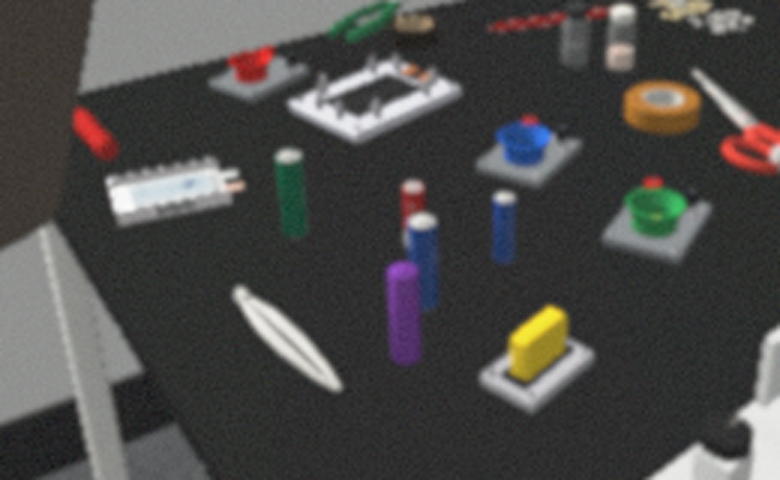

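Top crop (full-image pixels row, col): green cell (241, 253). The red and white battery is at (219, 277). There are three blue or purple candidates: small blue (203, 296), larger blue (230, 301), and purple (245, 314). The scene view shows them at (216, 278), (227, 251) and (245, 245). The larger blue at top (230, 301) / scene (227, 251) fits: it isn't purple, and it is taller and wider than the other blue one. The nest and pouch tabs both face up in the image. Next I'll measure by segmentation.

```bash
cat >> h.py <<'E'
def rect(p,z,x0,x1,y0,y1,s=2):
    xs=np.arange(x0,x1,1/s);ys=np.arange(y0,y1,1/s)
    X,Y=np.meshgrid(xs,ys,indexing='ij')
    q=proj(p,np.stack([X,Y,np.full_like(X,z)],-1)).astype(np.float32).reshape(X.shape+(2,))
    return cv2.remap(p['pixels'],q[...,1],q[...,0],cv2.INTER_CUBIC)
def comp(m,near=None):
    n,l,st,c=cv2.connectedComponentsWithStats(m.astype(np.uint8))
    i=1+np.argmax(st[1:,4]) if near is None else 1+np.argmin(np.hypot(*(c[1:]-near[::-1]).T)-1e-3*st[1:,4])
    return l==i
def box(p,z,c,r,thr,s=2):
    """minAreaRect of bright/unsaturated region near c=(x,y)"""
    x0,y0=c[0]-r,c[1]-r
    im=rect(p,z,x0,c[0]+r,y0,c[1]+r,s).astype(int)
    m=comp(im.min(2)>thr)
    pts=np.argwhere(m).astype(np.float32)[:,::-1].copy()
    (a,b),(w,h),ang=cv2.minAreaRect(pts)
    return np.array([x0+b/s,y0+a/s]),(w/s,h/s),ang,m
E
python3 - <<'E'
from h import *
T=shot('top');S=shot('scene')
print('down-image dir',onz(T,(192,256),0),onz(T,(292,256),0),onz(T,(192,356),0))
for n,rc,z,r,thr in [('nest',(185,200),10,90,110),('pouch',(261,215),12,75,110),('plate',(226,335),10,55,110),('gs',(165,306),8,60,90),('bs',(169,258),8,60,90),('rs',(208,161),8,60,90)]:
    c=onz(T,rc,z)[:2]; b=box(T,z,c,r,thr)
    print(n,b[0].round(1),np.round(b[1],1),round(b[2],1))
hsT=cv2.cvtColor(T['pixels'],cv2.COLOR_RGB2HSV).astype(int);hsS=cv2.cvtColor(S['pixels'],cv2.COLOR_RGB2HSV).astype(int)
g=lambda h,a,b:(h[...,0]>=a)&(h[...,0]<=b)&(h[...,1]>90)&(h[...,2]>60)
def cen(m,rc,r):
    k=np.zeros_like(m);k[rc[0]-r:rc[0]+r,rc[1]-r:rc[1]+r]=1;a=np.argwhere(comp(m&k));return a.mean(0),len(a),a.min(0),a.max(0)
# brass discs top
for n,rc in [('gs',(167,308)),('bs',(171,259)),('rs',(211,162))]:
    m=cen(g(hsT,18,35),rc,8); print(n,'brass',m[0].round(1),m[1],onz(T,m[0],10).round(1))
# white caps top & triangulate with scene cap positions
V=T['pixels'].min(2)>120
for n,rc,sc in [('green',(241,253),(192,206)),('red',(219,277),(202,248)),('blue',(230,301),(213,251)),('sblue',(203,296),(206,278))]:
    m=cen(V,rc,7); W=S['pixels'].min(2)>110
    k=cen(W,sc,6); x,e=tri(T,m[0],S,k[0]); print(n,m[0].round(1),m[1],k[0].round(1),k[1],x.round(1),round(e,1))
m=cen(g(hsT,18,35),(226,335),12);k=cen(g(hsS,18,35),(254,290),20);print('bar',tri(T,m[0],S,k[0]),m[1],k[1])
for n,rc,a,b,sc in [('gs',(167,308),45,90,(210,328)),('bs',(171,259),95,125,(188,284)),('rs',(211,162),0,8,(162,194))]:
    m=cen(g(hsT,a,b)|g(hsT,18,35),rc,10);k=cen(g(hsS,a,b),sc,14)
    print(n,'collar',m[0].round(1),m[1],k[0].round(1),k[1],k[2],k[3],tri(T,m[0],S,k[0])[0].round(1),onz(T,m[0],28).round(1))
E
```

```text
down-image dir [579.13005988 157.09672099   0.        ] [300.49572209 149.04925223   0.        ] [ 587.99411047 -127.98730153    0.        ]
nest [593.8 318.9] [135.1  99.1] 77.3
pouch [384.3 263. ] [ 62.  105.4] 11.1
plate [489.8 -65.2] [67.5 46.7] 74.2
gs [662.   18.6] [82.8 64. ] 61.3
bs [645.2 154.8] [82.7 63.5] 64.2
rs [525.6 423.8] [82.5 63. ] 69.0
gs brass [167.4 306.1] 32 [653.1  16.3  10. ]
bs brass [171.5 259.5] 4 [637.  148.9  10. ]
rs brass [210.7 161.4] 33 [516.5 420.9  10. ]
green [240.6 252.4] 54 [191.4 205.5] 33 [438.9 163.4  64.4] 1.3
red [218.1 276.1] 39 [201.5 247.1] 23 [503.5 100.   48.6] 3.6
blue [229.6 300.4] 54 [213.3 249.9] 46 [472.4  35.3  63.9] 1.7
sblue [202.6 295.2] 32 [205.4 277.9] 25 [547.4  48.7  49.6] 3.4
bar (array([489.97794616, -65.22185339,  24.36907283]), np.float64(5.279801338657023)) 51 388
gs collar [165.4 308.7] 107 [209.3 328.1] 254 [202 318] [218 339] [656.4  10.4  22.5] [655.2  11.1  28. ]
bs collar [169.2 260.2] 79 [186.9 284. ] 207 [180 275] [194 293] [640.1 148.1  22.2] [640.3 147.4  28. ]
rs collar [209.8 160.3] 115 [160.7 193.5] 121 [155 185] [167 201] [519.  421.3  21.8] [517.  420.6  28. ]
```

```bash
cat >> h.py <<'E'
def plan(x,y,z,yawdeg):
    s=env.state();P=np.array(s['eef_pos']);w=s['tcp_rot'][2];w2=np.radians(yawdeg);d=np.array([x,y,z])-P
    turn=-np.degrees((w2-w+np.pi/2)%np.pi-np.pi/2)/5
    f=lambda a:np.round(np.array([d[0]*np.cos(a)+d[1]*np.sin(a),d[0]*np.sin(a)-d[1]*np.cos(a),-d[2]])/60,3).tolist()
    print('tcp',P.round(1),'yaw',round(np.degrees(w),2),'rp',np.round(s['tcp_rot'][:2],3),'open',round(s['opening'],3),'grip',round(s['grip_force'],1),'F',np.round(s['ft_force'],1),'t',round(s['t'],2))
    print(' turn units',round(turn,2),'shift before turn',f(w),'after turn',f(w-np.radians(turn*5)))
E
python3 -m inch '[[[0.5,-0.5,0],0,0.2],[[0.5,-0.5,0],0,0.2],[[0.5,-0.5,0],0,0.2],[[0.5,-0.5,0],0,0.2],[[0.5,-0.5,0],0,0.2],[[0.5,-0.5,0],0,0.2],[[0,0,0],0,0.2],[[0,0,0],0,0.2],[[0,0,0],0,0.2],[[0,0,0],0,0.2]]'
python3 - <<'E'
from h import *
T=shot('top');S=shot('scene')
plan(472.4,35.3,110,24.74)
def draw(im,p,pts,c,k):
    q=proj(p,pts)[:,::-1]
    cv2.polylines(im,[np.round((q-k[0]+.5)*k[1]).astype(int)],True,c,1)
def crop(p,r0,r1,c0,c1,f): return cv2.resize(p['pixels'][r0:r1,c0:c1,::-1],None,fx=f,fy=f,interpolation=2),(np.array([c0,r0]),f)
th=np.linspace(0,2*np.pi,24)
circ=lambda x,y,z,r:np.c_[x+r*np.cos(th),y+r*np.sin(th),0*th+z]
def rc(x,y,a,b,z):
    a0=np.radians(a);R=np.array([[np.cos(a0),-np.sin(a0)],[np.sin(a0),np.cos(a0)]])
    q=np.array([[b[0],b[2]],[b[1],b[2]],[b[1],b[3]],[b[0],b[3]]])@R.T+[x,y];return np.c_[q,np.full(4,z)]
L=[]
for x,y,h,r in[(438.9,163.4,66,9),(503.5,100,50,7.5),(472.4,35.3,66,9)]:L+=[circ(x,y,0,r),circ(x,y,h,r)]
for x,y,a,r in[(653.5,13.8,28.7,18),(637,149.5,25.8,18),(516.5,420.5,21,16.5)]:L+=[rc(x,y,a,(-29,49,-29,29),8),circ(x,y,28,r)]
L+=[rc(593.8,318.9,12.7,(-64,64,-46,46),10),rc(385.8,262.7,-11.1,(-51,35,-27,27),12),rc(489.8,-65.2,15.8,(-31,31,-20,20),10),rc(489.8,-65.2,15.8,(-20,20,-7,7),39)]
a,k=crop(T,145,285,135,360,3.5)
b,m=crop(S,145,300,145,350,3.8)
for l in L: draw(a,T,l,(255,0,255),k);draw(b,S,l,(255,0,255),m)
cv2.imwrite('pics/ovT.png',a);cv2.imwrite('pics/ovS.png',b)
E
```

```text
t: 3.85
eef_pos: [349.4, -329.5, 214.5]
tcp_rot: [-3.142, 0.0, 0.431]
ft_force: [0.2, -0.3, 0.1]
opening: 0.399
grip_force: 0.0
tcp [ 349.5 -329.3  214.5] yaw 24.69 rp [-3.141  0.   ] open 0.398 grip 0.0 F [ 0.9 -0.4 -0.5] t 3.95
 turn units -0.01 shift before turn [4.399, -4.665, 1.742] after turn [4.403, -4.661, 1.742]
```

View pics/ovT.png

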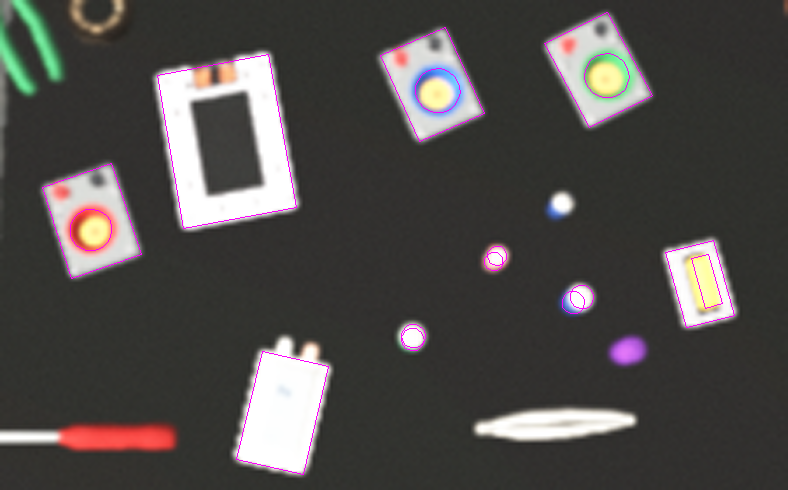

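View pics/ovS.png

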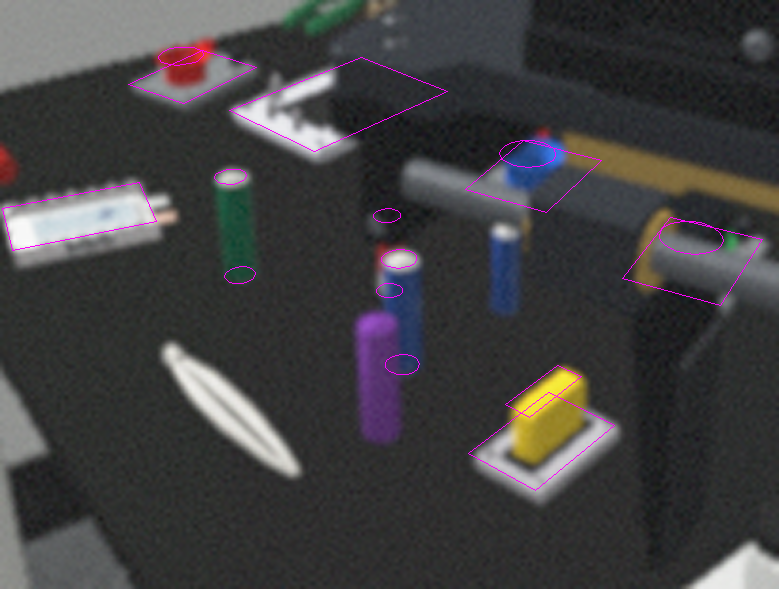

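The crop confirms it: the larger blue cell is at top crop (578, 298) / scene crop (402, 310). The small blue is at (560, 205) / (505, 270), and the purple one at (628, 350) / (378, 380). The top overlays fit well. The scene projections sit about 2 px up and to the left, which looks like calibration bias.

```bash
python3 -m inch '[[[0.44,-0.466,0.1],0,0.2],[[0.44,-0.466,0.1],0,0.2],[[0.44,-0.466,0.1],0,0.2],[[0.44,-0.466,0.1],0,0.2],[[0.44,-0.466,0.1],0,0.2],[[0.44,-0.466,0.1],0,0.2],[[0.44,-0.466,0.1],0,0.2],[[0.44,-0.466,0.1],0,0.2],[[0.44,-0.466,0.1],0,0.2],[[0.44,-0.466,0.1],0,0.2]]'
python3 -m inch '[[[0,0,0.2],0,0.2],[[0,0,0.2],0,0.2],[[0,0,0.2],0,0.2],[[0,0,0],0,0.2],[[0,0,0],0,0.2],[[0,0,0],0,0.2],[[0,0,0],0,0.2],[[0,0,0],0,0.2],[[0,0,0],0,0.2],[[0,0,0],0,0.2]]'
python3 - <<'E'
from h import *
plan(472.4,35.3,29,24.74)
S=shot('scene');T=shot('top')
cv2.imwrite('pics/g1.png',np.hstack([cv2.resize(S['pixels'][120:280,180:320,::-1],None,fx=2.8,fy=2.8,interpolation=2),cv2.resize(T['pixels'][150:310,230:350,::-1],None,fx=2.8,fy=2.8,interpolation=2)]))
print(proj(S,[np.array(env.state()['eef_pos'])]),proj(T,[np.array(env.state()['eef_pos'])]))
E
```

```text
t: 5.2
eef_pos: [473.0, 36.6, 154.4]
tcp_rot: [3.141, -0.0, 0.431]
ft_force: [1.1, -0.1, -0.3]
opening: 0.402
grip_force: 0.0
t: 6.45
eef_pos: [472.5, 35.6, 118.6]
tcp_rot: [3.141, -0.0, 0.432]
ft_force: [0.2, 0.2, -0.4]
opening: 0.4
grip_force: 0.0
tcp [472.5  35.6 118.6] yaw 24.74 rp [ 3.141 -0.   ] open 0.4 grip 0.0 F [ 0.2  0.2 -0.4] t 6.45
 turn units 0.0 shift before turn [-0.004, 0.004, 1.494] after turn [-0.004, 0.004, 1.494]
[[188.41444964 248.65262043]] [[227.87811594 302.70520369]]
```

View pics/g1.png

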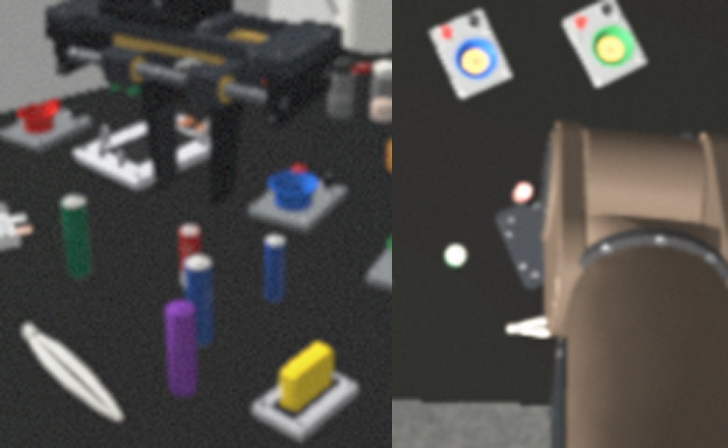

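The fingertips straddle the projected TCP at scene crop (191, 190), so the scene calibration agrees with the arm. Going down to grip.

```bash
python3 -m inch '[[[0,0,0.3],0,0.2],[[0,0,0.3],0,0.2],[[0,0,0.3],0,0.2],[[0,0,0.3],0,0.2],[[0,0,0.29],0,0.2],[[0,0,0],0,0.2],[[0,0,0],0,1],[[0,0,0],0,1],[[0,0,0],0,1],[[0,0,0],0,1]]'
python3 -m inch '[[[0,0,0],0,1],[[0,0,0],0,1],[[0,0,-0.3],0,1],[[0,0,-0.4],0,1],[[0,0,-0.4],0,1],[[0,0,-0.4],0,1],[[0,0,-0.4],0,1],[[0,0,0],0,1],[[0,0,0],0,1],[[0,0,0],0,1]]'
python3 - <<'E'
from h import *
plan(637,149.5,142,24.74)
S=shot('scene')
e=np.array(env.state()['eef_pos'])
c0=e-[0,0,29]
print(proj(S,[e,c0,c0+[0,0,66]]).round(1))
cv2.imwrite('pics/g2.png',cv2.resize(S['pixels'][100:280,180:330,::-1],None,fx=3,fy=3,interpolation=2))
E
```

```text
t: 7.8
eef_pos: [472.8, 35.6, 29.8]
tcp_rot: [3.141, -0.001, 0.432]
ft_force: [0.3, -0.4, 6.7]
opening: 0.186
grip_force: 30.0
t: 9.05
eef_pos: [472.1, 35.6, 142.4]
tcp_rot: [-3.141, 0.001, 0.432]
ft_force: [0.3, 0.8, -0.0]
opening: 0.185
grip_force: 30.0
tcp [472.1  35.6 142.4] yaw 24.74 rp [-3.141e+00  1.000e-03] open 0.185 grip 30.0 F [ 0.3  0.8 -0. ] t 9.05
 turn units 0.0 shift before turn [3.29, -0.574, 0.006] after turn [3.29, -0.574, 0.006]
[[177.  248.1]
 [190.9 248.6]
 [158.5 247.6]]
```

View pics/g2.png

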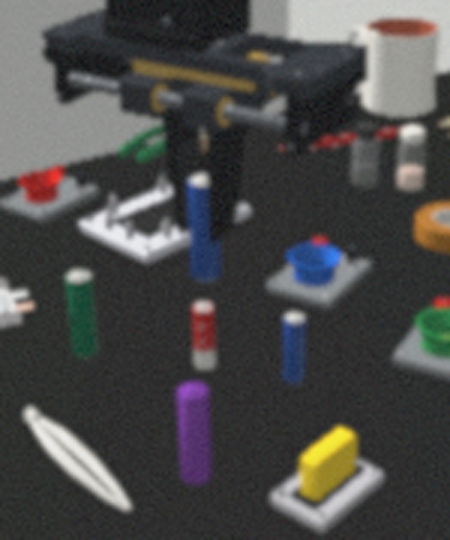

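The larger blue cell is held upright, with its bottom at crop (206, 278) where predicted. Carrying it to the blue socket.

```bash
python3 -m inch '[[[0.4,-0.07,0],0,1],[[0.48,-0.084,0],0,1],[[0.48,-0.084,0],0,1],[[0.48,-0.084,0],0,1],[[0.48,-0.084,0],0,1],[[0.48,-0.084,0],0,1],[[0.49,-0.084,0],0,1],[[0,0,0.4],0,1],[[0,0,0.4],0,1],[[0,0,0.3],0,1]]'
python3 -m inch '[[[0,0,0],0,1],[[0,0,0],0,1],[[0,0,0],0,1],[[0,0,0],0,1],[[0,0,0],0,1],[[0,0,0],0,1],[[0,0,0],0,1],[[0,0,0],0,1],[[0,0,0],0,1],[[0,0,0],0,1]]'
python3 - <<'E'
from h import *
plan(637,149.5,42,24.74)
S=shot('scene')
a=np.linspace(0,2*np.pi,24)
im=cv2.resize(S['pixels'][140:220,230:330,::-1],None,fx=6,fy=6,interpolation=2)
for z,r in((8.,2),(28.,18),(0,2)):
    q=proj(S,np.c_[637+r*np.cos(a),149.5+r*np.sin(a),0*a+z])[:,::-1]
    cv2.polylines(im,[np.round((q-[230,140]+.5)*6).astype(int)],True,(255,0,255),1)
cv2.imwrite('pics/g3.png',im)
E
```

```text
t: 10.35
eef_pos: [636.9, 149.4, 75.3]
tcp_rot: [-3.141, 0.002, 0.432]
ft_force: [-0.1, -1.0, 0.5]
opening: 0.184
grip_force: 30.0
t: 11.6
eef_pos: [637.4, 149.5, 77.2]
tcp_rot: [3.141, -0.0, 0.432]
ft_force: [-0.4, -0.3, -0.1]
opening: 0.185
grip_force: 30.0
tcp [637.4 149.5  77.2] yaw 24.74 rp [ 3.141 -0.   ] open 0.185 grip 30.0 F [-0.4 -0.3 -0.1] t 11.6
 turn units 0.0 shift before turn [-0.006, -0.003, 0.587] after turn [-0.006, -0.003, 0.587]
```

View pics/g3.png

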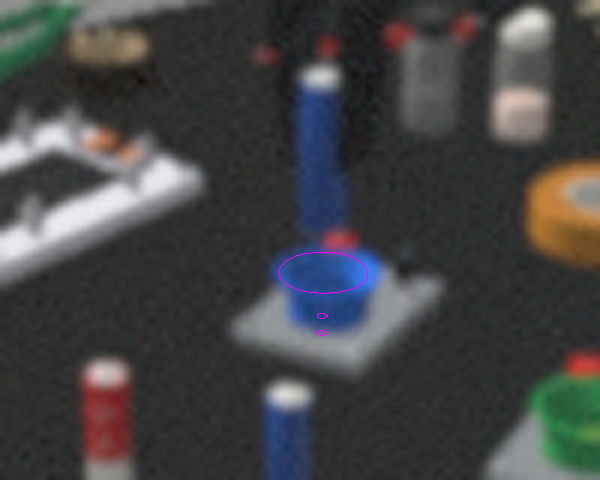

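The cell is centred nearly over the collar: rim centre at crop (328, 268), cell at (325, 225). I'll nudge about 1.5 mm, lower and release.

```bash
python3 -m inch '[[[0.02,0.018,0],0,1],[[0,0,0.15],0,1],[[0,0,0.15],0,1],[[0,0,0.15],0,1],[[0,0,0.12],0,1],[[0,0,0],0,1],[[0,0,0],0,1],[[0,0,0],0,1],[[0,0,0],0,1],[[0,0,0],0,1]]'
```

```text
t: 12.9
eef_pos: [639.0, 149.0, 43.2]
tcp_rot: [3.141, -0.0, 0.432]
ft_force: [-0.5, 0.4, -1.2]
opening: 0.184
grip_force: 30.0
```

```bash
python3 -m inch '[[[0,0,0.04],0,1],[[0,0,0],0,1],[[0,0,0],0,0.3],[[0,0,0],0,0.2],[[0,0,0],0,0.2],[[0,0,0],0,0.2],[[0,0,-0.2],0,0.2],[[0,0,-0.4],0,0.2],[[0,0,-0.5],0,0.2],[[0,0,-0.5],0,0.2]]'
python3 - <<'E'
from h import *
plan(438.9,163.4,29,24.74)
S=shot('scene','s4.png');T=shot('top')
W=S['pixels'].min(2)>110
def cen(m,rc,r):
    k=np.zeros_like(m);k[rc[0]-r:rc[0]+r,rc[1]-r:rc[1]+r]=1;a=np.argwhere(comp(m&k));return a.mean(0),len(a)
V=T['pixels'].min(2)>120
for rc,sc in(((219,277),(202,248)),((241,253),(192,206))):
    m,k=cen(V,rc,7),cen(W,sc,6); print(m,k,tri(T,m[0],S,k[0]),onz(T,m[0],50).round(1),onz(T,m[0],66).round(1),onz(S,k[0],50).round(1),onz(S,k[0],66).round(1))
cv2.imwrite('pics/g4.png',cv2.resize(S['pixels'][140:270,180:330,::-1],None,fx=4,fy=4,interpolation=2))
E
```

```text
t: 14.15
eef_pos: [638.9, 149.0, 138.4]
tcp_rot: [3.141, -0.001, 0.432]
ft_force: [1.0, -1.4, 0.7]
opening: 0.4
grip_force: 0.0
tcp [638.9 149.  138.4] yaw 24.74 rp [ 3.141e+00 -1.000e-03] open 0.4 grip 0.0 F [ 1.  -1.4  0.7] t 14.15
 turn units 0.0 shift before turn [-2.927, -1.613, 1.824] after turn [-2.927, -1.613, 1.824]Traceback (most recent call last):
  File "<stdin>", line 9, in <module>
  File "<stdin>", line 6, in cen
  File "h.py", line 31, in comp
    i=1+np.argmax(st[1:,4]) if near is None else 1+np.argmin(np.hypot(*(c[1:]-near[::-1]).T)-1e-3*st[1:,4])
        ~~~~~~~~~^^^^^^^^^^
    return _wrapfunc(a, 'argmax', axis=axis, out=out, **kwds)
    return bound(*args, **kwds)
ValueError: attempt to get argmax of an empty sequence
```

```bash
python3 -m inch '[[[-0.35,-0.19,0],0,0.2],[[-0.43,-0.237,0],0,0.2],[[-0.43,-0.237,0],0,0.2],[[-0.43,-0.237,0],0,0.2],[[-0.43,-0.237,0],0,0.2],[[-0.43,-0.237,0],0,0.2],[[-0.427,-0.238,0],0,0.2],[[0,0,0.3],0,0.2],[[0,0,0],0,0.2],[[0,0,0],0,0.2]]'
python3 - <<'E'
from h import *
plan(438.9,163.4,29,24.74)
S=shot('scene');T=shot('top')
W=S['pixels'].min(2)>110
def cen(m,rc,r):
    k=np.zeros_like(m);k[rc[0]-r:rc[0]+r,rc[1]-r:rc[1]+r]=1;a=np.argwhere(comp(m&k));return a.mean(0),len(a)
V=T['pixels'].min(2)>120
k=cen(W,(202,248),6); print(k, onz(S,k[0],50).round(1))
k=cen(W,(192,206),6); print(k, onz(S,k[0],66).round(1))
try:
    m=cen(V,(219,277),7);print(m,onz(T,m[0],50).round(1))
except Exception as e: print('hid')
cv2.imwrite('pics/g4.png',cv2.resize(S['pixels'][140:270,180:330,::-1],None,fx=4,fy=4,interpolation=2))
E
```

```text
t: 15.5
eef_pos: [439.2, 163.4, 118.9]
tcp_rot: [3.141, -0.0, 0.432]
ft_force: [-0.4, -0.2, -1.0]
opening: 0.401
grip_force: 0.0
tcp [439.2 163.4 118.9] yaw 24.73 rp [ 3.141 -0.   ] open 0.401 grip 0.0 F [-0.4 -0.2 -1. ] t 15.5
 turn units -0.0 shift before turn [-0.005, -0.002, 1.498] after turn [-0.005, -0.002, 1.498]
(array([201.5       , 247.27272727]), 22) [504.4  97.3  50. ]
(array([191.48387097, 205.64516129]), 31) [438.6 160.1  66. ]
hid
```

View pics/g4.png

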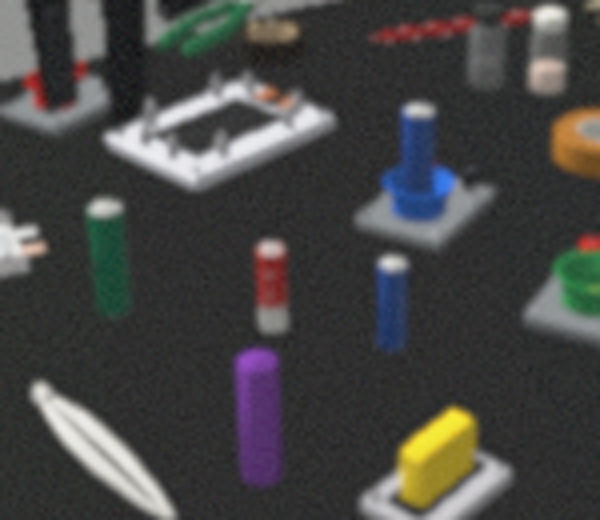

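The blue cell stands in the blue socket at crop (419, 150). Next is the green cell.

```bash
python3 -m inch '[[[0,0,0.3],0,0.2],[[0,0,0.3],0,0.2],[[0,0,0.3],0,0.2],[[0,0,0.3],0,0.2],[[0,0,0.29],0,0.2],[[0,0,0],0,0.2],[[0,0,0],0,1],[[0,0,0],0,1],[[0,0,0],0,1],[[0,0,0],0,1]]'
python3 -m inch '[[[0,0,0],0,1],[[0,0,0],0,1],[[0,0,-0.3],0,1],[[0,0,-0.4],0,1],[[0,0,-0.4],0,1],[[0,0,-0.4],0,1],[[0,0,-0.4],0,1],[[0,0,0],0,1],[[0,0,0],0,1],[[0,0,0],0,1]]'
python3 - <<'E'
from h import *
plan(655,13,142,24.74)
E
```

```text
t: 16.85
eef_pos: [439.3, 163.5, 29.8]
tcp_rot: [3.141, -0.001, 0.432]
ft_force: [-0.1, 0.2, 6.7]
opening: 0.183
grip_force: 30.0
t: 18.1
eef_pos: [438.5, 163.3, 142.4]
tcp_rot: [-3.141, 0.001, 0.432]
ft_force: [-0.5, 0.9, 0.4]
opening: 0.184
grip_force: 30.0
tcp [438.5 163.3 142.4] yaw 24.74 rp [-3.141e+00  1.000e-03] open 0.184 grip 30.0 F [-0.5  0.9  0.4] t 18.1
 turn units 0.0 shift before turn [2.228, 3.785, 0.006] after turn [2.228, 3.785, 0.006]
```

```bash
python3 -m inch '[[[0.2,0.34,0],0,1],[[0.29,0.4925,0],0,1],[[0.29,0.4925,0],0,1],[[0.29,0.4925,0],0,1],[[0.29,0.4925,0],0,1],[[0.29,0.4925,0],0,1],[[0.29,0.4925,0],0,1],[[0.288,0.49,0],0,1],[[0,0,0],0,1],[[0,0,0],0,1]]'
python3 -m inch '[[[0,0,0.4],0,1],[[0,0,0.4],0,1],[[0,0,0.3],0,1],[[0,0,0],0,1],[[0,0,0],0,1],[[0,0,0],0,1],[[0,0,0],0,1],[[0,0,0],0,1],[[0,0,0],0,1],[[0,0,0],0,1]]'
python3 - <<'E'
from h import *
plan(655,13,42,24.74)
S=shot('scene')
cv2.imwrite('pics/g5.png',cv2.resize(S['pixels'][150:240,270:370,::-1],None,fx=6,fy=6,interpolation=2))
E
```

```text
t: 19.35
eef_pos: [655.0, 12.6, 142.4]
tcp_rot: [-3.141, 0.001, 0.431]
ft_force: [-0.9, 1.0, -0.3]
opening: 0.183
grip_force: 30.0
t: 20.6
eef_pos: [655.4, 13.1, 77.2]
tcp_rot: [3.141, 0.0, 0.432]
ft_force: [1.0, 0.5, -0.8]
opening: 0.183
grip_force: 30.0
tcp [655.4  13.1  77.2] yaw 24.74 rp [3.141 0.   ] open 0.183 grip 30.0 F [ 1.   0.5 -0.8] t 20.6
 turn units 0.0 shift before turn [-0.006, -0.002, 0.587] after turn [-0.006, -0.002, 0.587]
```

View pics/g5.png

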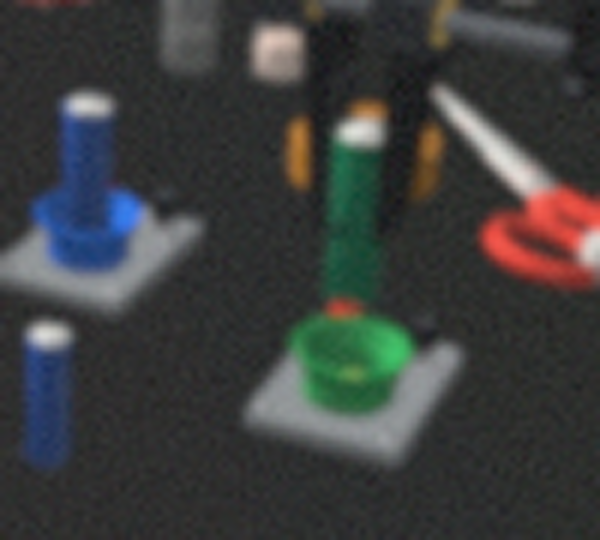

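The cell (bottom at crop (353, 300)) lines up with the collar (352, 345). Lowering and releasing.

```bash
python3 -m inch '[[[0,0,0],0,1],[[0,0,0.15],0,1],[[0,0,0.15],0,1],[[0,0,0.15],0,1],[[0,0,0.15],0,1],[[0,0,0],0,1],[[0,0,0],0,1],[[0,0,0],0,1],[[0,0,0],0,1],[[0,0,0],0,1]]'
```

```text
t: 21.9
eef_pos: [655.4, 13.1, 41.4]
tcp_rot: [3.141, -0.0, 0.432]
ft_force: [-0.3, -0.3, -0.3]
opening: 0.188
grip_force: 30.0
```

```bash
python3 -m inch '[[[0,0,0],0,0.3],[[0,0,0],0,0.2],[[0,0,0],0,0.2],[[0,0,0],0,0.2],[[0,0,-0.2],0,0.2],[[0,0,-0.4],0,0.2],[[0,0,-0.5],0,0.2],[[0,0,-0.5],0,0.2],[[0,0,0],0,0.2],[[0,0,0],0,0.2]]'
python3 -m inch '[[[-0.3,-0.416,0],0,0.2],[[-0.35,-0.486,0],0,0.2],[[-0.35,-0.486,0],0,0.2],[[-0.35,-0.486,0],0,0.2],[[-0.35,-0.486,0],0,0.2],[[0,0,0.4],0,0.2],[[0,0,0.1],0,0.2],[[0,0,0],0,0.2],[[0,0,0],0,0.2],[[0,0,0],0,0.2]]'
python3 - <<'E'
from h import *
plan(503.5,99,21,24.74)
S=shot('scene','s6.png')
cv2.imwrite('pics/g6.png',cv2.resize(S['pixels'][130:260,180:360,::-1],None,fx=4,fy=4,interpolation=2))
E
```

```text
t: 23.15
eef_pos: [655.0, 13.1, 137.0]
tcp_rot: [-3.141, 0.0, 0.432]
ft_force: [-0.4, 0.2, -0.4]
opening: 0.394
grip_force: 0.0
t: 24.4
eef_pos: [503.8, 98.9, 107.6]
tcp_rot: [3.141, -0.001, 0.432]
ft_force: [-0.8, -1.0, 0.7]
opening: 0.402
grip_force: 0.0
tcp [503.8  98.9 107.6] yaw 24.72 rp [ 3.141e+00 -1.000e-03] open 0.402 grip 0.0 F [-0.8 -1.   0.7] t 24.4
 turn units -0.0 shift before turn [-0.003, -0.004, 1.443] after turn [-0.003, -0.004, 1.443]
```

View pics/g6.png

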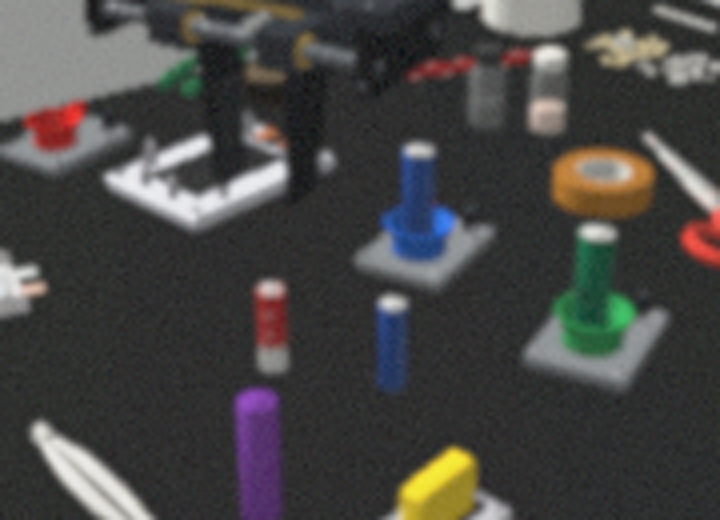

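Green stands in its socket at crop (594, 280). Now the red battery at crop (271, 325).

```bash
python3 -m inch '[[[0,0,0.3],0,0.2],[[0,0,0.3],0,0.2],[[0,0,0.3],0,0.2],[[0,0,0.3],0,0.2],[[0,0,0.24],0,0.2],[[0,0,0],0,0.2],[[0,0,0],0,1],[[0,0,0],0,1],[[0,0,0],0,1],[[0,0,0],0,1]]'
python3 -m inch '[[[0,0,0],0,1],[[0,0,0],0,1],[[0,0,-0.3],0,1],[[0,0,-0.4],0,1],[[0,0,-0.4],0,1],[[0,0,-0.4],0,1],[[0,0,-0.4],0,1],[[0,0,0],0,1],[[0,0,0],0,1],[[0,0,0],0,1]]'
python3 - <<'E'
from h import *
plan(517,420.5,134,24.74)
E
```

```text
t: 25.7
eef_pos: [503.7, 99.0, 21.3]
tcp_rot: [3.141, -0.001, 0.432]
ft_force: [-0.1, 0.4, 4.8]
opening: 0.146
grip_force: 30.0
t: 26.95
eef_pos: [503.0, 98.9, 133.9]
tcp_rot: [-3.141, 0.002, 0.432]
ft_force: [-0.2, 0.6, -0.6]
opening: 0.147
grip_force: 30.0
tcp [503.   98.9 133.9] yaw 24.74 rp [-3.141e+00  2.000e-03] open 0.147 grip 30.0 F [-0.2  0.6 -0.6] t 26.95
 turn units -0.0 shift before turn [2.454, -4.77, -0.002] after turn [2.454, -4.77, -0.002]
```

```bash
python3 -m inch '[[[0.2,-0.39,0],0,1],[[0.25,-0.486,0],0,1],[[0.25,-0.486,0],0,1],[[0.25,-0.486,0],0,1],[[0.25,-0.486,0],0,1],[[0.25,-0.486,0],0,1],[[0.25,-0.486,0],0,1],[[0.25,-0.486,0],0,1],[[0.25,-0.486,0],0,1],[[0.25,-0.486,0],0,1]]'
python3 -m inch '[[[0.004,-0.006,0.4],0,1],[[0,0,0.4],0,1],[[0,0,0.3],0,1],[[0,0,0],0,1],[[0,0,0],0,1],[[0,0,0],0,1],[[0,0,0],0,1],[[0,0,0],0,1],[[0,0,0],0,1],[[0,0,0],0,1]]'
python3 - <<'E'
from h import *
plan(517,420.5,33,24.74)
S=shot('scene')
cv2.imwrite('pics/g7.png',cv2.resize(S['pixels'][120:200,160:260,::-1],None,fx=6,fy=6,interpolation=2))
print(proj(S,[[517,420.5,28],[517,420.5,8]]), proj(S,[np.array(env.state()['eef_pos'])-[0,0,21]]))
E
```

```text
t: 28.2
eef_pos: [517.1, 421.1, 133.6]
tcp_rot: [3.141, 0.002, 0.432]
ft_force: [-0.2, 0.7, -0.3]
opening: 0.142
grip_force: 30.0
t: 29.45
eef_pos: [517.4, 420.5, 68.8]
tcp_rot: [3.142, 0.0, 0.432]
ft_force: [1.0, 0.1, -0.5]
opening: 0.15
grip_force: 30.0
tcp [517.4 420.5  68.8] yaw 24.74 rp [3.142 0.   ] open 0.15 grip 30.0 F [ 1.   0.1 -0.5] t 29.45
 turn units -0.0 shift before turn [-0.006, -0.002, 0.597] after turn [-0.006, -0.002, 0.597]
[[159.04350018 192.19001517]
 [165.48430488 192.87750792]] [[152.5282493  191.62317914]]
```

View pics/g7.png

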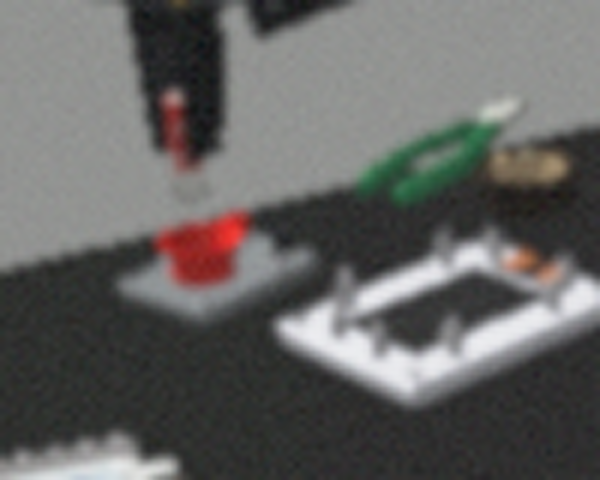

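The battery's lower end is at crop (191, 185) and the cup body at (203, 260), so the cell seems 2–4 mm too far left. I'll measure that numerically.

Run:
```python
from h import *
P=np.mean([shot('scene')['pixels'].astype(float) for _ in range(6)],0); S=shot('scene')
d=P[...,0]-P[...,1:].max(2)
print('sat rows');
for r in range(134,170):
    w=np.clip(d[r,180:208],0,None); w=np.where(w>20,w,0)
    if w.sum()>60: 
        i=np.where(w>0.4*w.max())[0]+180
        print(r,round((w*np.arange(180,208)).sum()/w.sum(),1),i.min(),i.max(),round(w.max()))
e=np.array(env.state()['eef_pos'])
c=[517,420.5]
f=np.linspace(0,2*np.pi,60)
for z,r in((28,18),(20,14.5),(12,14.5)):
    q=proj(S,np.c_[c[0]+r*np.cos(f),c[1]+r*np.sin(f),0*f+z]);print('cup',z,q.min(0).round(1),q.max(0).round(1))
for h in(20,35,49):
    print('cell',h,proj(S,[e+[0,0,h-21]]).round(1))
print('dpx per mm x,y',proj(S,[[518,420.5,20]])-proj(S,[[517,420.5,20]]),proj(S,[[517,421.5,20]])-proj(S,[[517,420.5,20]]))
```

```text
sat rows
136 188.0 187 189 42
137 188.4 187 190 57
138 188.4 187 190 75
139 188.5 187 190 75
140 188.4 187 190 66
141 188.4 187 190 59
142 188.5 187 190 57
143 188.6 187 190 59
144 189.0 187 190 59
145 189.1 188 190 49
146 189.9 189 191 40
147 190.4 189 192 40
148 190.0 189 191 26
155 198.9 197 201 68
156 197.4 196 201 130
157 195.8 192 200 168
158 194.8 190 200 179
159 193.9 187 200 179
160 193.0 186 199 170
161 192.5 186 198 138
162 192.7 187 198 117
163 193.1 188 198 105
164 193.1 188 198 102
165 192.9 188 198 103
166 192.8 189 197 88
167 192.5 189 196 52
cup 28 [156.5 185.7] [161.7 198.6]
cup 20 [159.6 187.3] [163.8 197.6]
cup 12 [162.1 187.6] [166.4 197.9]
cell 20 [[145.9 190.9]]
cell 35 [[140.8 190.4]]
cell 49 [[136.  189.9]]
dpx per mm x,y [[-0.08216379  0.3261771 ]] [[-0.11887678 -0.14250503]]
```

```bash
python3 -m inch '[[[0.02,0.012,0],0,1],[[0,0,0.15],0,1],[[0,0,0.15],0,1],[[0,0,0.15],0,1],[[0,0,0.15],0,1],[[0,0,0],0,1],[[0,0,0],0,1],[[0,0,0],0,1],[[0,0,0],0,1],[[0,0,0],0,1]]'
```

```text
t: 31.1
eef_pos: [518.8, 420.4, 32.9]
tcp_rot: [3.142, -0.0, 0.432]
ft_force: [0.5, 0.5, -0.8]
opening: 0.146
grip_force: 30.0
```

```bash
python3 -m inch '[[[0,0,0],0,0.4],[[0,0,0],0,0.3],[[0,0,0],0,0.3],[[0,0,0],0,0.3],[[0,0,-0.2],0,0.3],[[0,0,-0.4],0,0.3],[[0,0,-0.5],0.9,-0.7],[[0,0,-0.4],0.9,-0.7],[[0,0,0],0.9,-0.7],[[0,0,0],0.9,-0.7]]'
python3 -m inch '[[[0,0,0],0.9,-0.7],[[0,0,0],0.9,-0.7],[[0,0,0],0.9,-0.7],[[0,0,0],0.87,-0.7],[[0,0,0],0,-0.7],[[0,0,0],0,-0.7],[[0,0,0],0,-0.7],[[0,0,0],0,-0.7],[[0,0,0],0,-0.7],[[0,0,0],0,-0.7]]'
python3 - <<'E'
from h import *
plan(378.9,264,100,-11.1)
T=shot('top')
# remeasure pouch & nest, averaged over thresholds, body-only (open away thin tabs)
for n,rc,z,r in [('nest',(185,200),10,90),('pouch',(261,215),12,75),('plate',(226,335),10,55)]:
    c=onz(T,rc,z)[:2]
    for thr in (90,110,140):
        b=box(T,z,c,r,thr); m=b[3].astype(np.uint8)
        k=cv2.morphologyEx(m,cv2.MORPH_OPEN,np.ones((45,45),np.uint8)) if n=='pouch' else m
        k=comp(k)
        pts=np.argwhere(k).astype(np.float32)[:,::-1].copy();(a,bb),(w,h),ang=cv2.minAreaRect(pts)
        print(n,thr,np.round([c[0]-r+bb/2,c[1]-r+a/2,w/2,h/2,ang],1),'whole',b[0].round(1),np.round(b[1],1),round(b[2],1))
print([ (a['centre'],a['score']) for a in eyes.spot_point('red_socket',T)[:2]])
print(T['pixels'][200:220,160].max())
E
```

```text
t: 32.35
eef_pos: [518.9, 420.5, 124.2]
tcp_rot: [-3.141, -0.001, 0.115]
ft_force: [-0.2, -0.3, -0.3]
opening: 0.713
grip_force: 0.0
t: 33.6
eef_pos: [518.8, 420.4, 122.7]
tcp_rot: [3.141, 0.0, -0.194]
ft_force: [-0.7, -0.5, -1.3]
opening: 0.854
grip_force: 0.0
tcp [518.8 420.4 122.7] yaw -11.11 rp [3.141 0.   ] open 0.854 grip 0.0 F [-0.7 -0.5 -1.3] t 33.6
 turn units -0.0 shift before turn [-1.786, 3.007, 0.379] after turn [-1.786, 3.007, 0.379]
nest 90 [593.7 318.9 135.5  99.5  77.3] whole [593.7 318.9] [135.5  99.5] 77.3
nest 110 [593.8 318.9 134.5  98.3  77.3] whole [593.8 318.9] [134.5  98.3] 77.3
nest 140 [593.7 318.9 133.   97.   77.2] whole [593.7 318.9] [133.  97.] 77.2
pouch 90 [379.4 263.9  62.3  96.   11. ] whole [384.2 263. ] [ 62.3 105.8] 11.0
pouch 110 [379.4 263.9  61.2  94.8  10.9] whole [384.2 263. ] [ 61.2 104.6] 10.9
pouch 140 [379.4 263.8  59.8  93.4  11.3] whole [384.  262.9] [ 59.9 103.1] 11.3
plate 90 [489.8 -65.2  67.8  47.3  74.6] whole [489.8 -65.2] [67.8 47.3] 74.6
plate 110 [489.7 -65.3  66.8  46.2  74.4] whole [489.7 -65.3] [66.8 46.2] 74.4
plate 140 [489.7 -65.3  65.2  44.6  74.2] whole [489.7 -65.3] [65.2 44.6] 74.2
[]
153
```

```bash
python3 -m inch '[[[-0.175,0.307,0],0,-0.7],[[-0.25,0.42,0],0,-0.7],[[-0.27,0.456,0],0,-0.7],[[-0.27,0.456,0],0,-0.7],[[-0.27,0.456,0],0,-0.7],[[-0.27,0.456,0],0,-0.7],[[-0.27,0.456,0],0,-0.7],[[0,0,0.5],0,-0.7],[[0,0,0.5],0,-0.7],[[0,0,0],0,-0.7]]'
python3 - <<'E'
from h import *
plan(379.5,263.9,3,-11.1)
S=shot('scene')
cv2.imwrite('pics/g8.png',np.hstack([cv2.resize(S['pixels'][120:260,100:270,::-1],None,fx=4,fy=4,interpolation=2)]))
E
```

```text
t: 34.95
eef_pos: [378.8, 263.5, 61.7]
tcp_rot: [3.14, 0.003, -0.194]
ft_force: [1.1, 0.1, -0.2]
opening: 0.853
grip_force: 0.0
tcp [378.8 263.5  61.7] yaw -11.11 rp [3.14e+00 3.00e-03] open 0.853 grip 0.0 F [ 1.1  0.1 -0.2] t 34.95
 turn units -0.0 shift before turn [0.01, -0.009, 0.979] after turn [0.01, -0.009, 0.979]
```

View pics/g8.png

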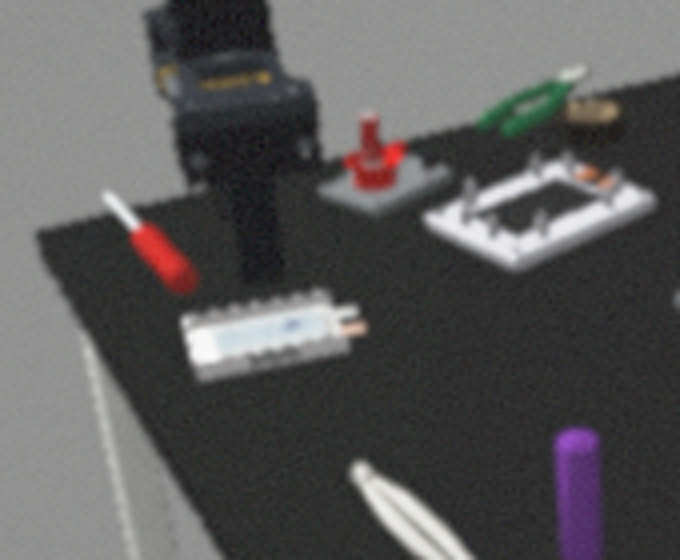

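The red battery stands in its socket at crop (371, 150), and the gripper is over the tray (270, 340). Descending to grip the tray.

```bash
python3 -m inch '[[[0.01,-0.008,0.2],0,-0.7],[[0,0,0.2],0,-0.7],[[0,0,0.2],0,-0.7],[[0,0,0.2],0,-0.7],[[0,0,0.17],0,-0.7],[[0,0,0],0,-0.7],[[0,0,0],0,-0.7],[[0,0,0],0,1],[[0,0,0],0,1],[[0,0,0],0,1]]'
python3 -m inch '[[[0,0,0],0,1],[[0,0,0],0,1],[[0,0,0],0,1],[[0,0,-0.1],0,1],[[0,0,-0.3],0,1],[[0,0,-0.4],0,1],[[0,0,-0.4],0,1],[[0,0,-0.4],0,1],[[0,0,0],0,1],[[0,0,0],0,1]]'
python3 - <<'E'
from h import *
plan(587.4,317.7,100,12.7)
print(np.array(env.state()['moment']).round(2))
E
```

```text
t: 36.25
eef_pos: [380.2, 264.2, 4.8]
tcp_rot: [-3.142, -0.0, -0.194]
ft_force: [0.3, -1.7, 0.5]
opening: 0.59
grip_force: 0.7
t: 37.5
eef_pos: [380.0, 264.1, 100.1]
tcp_rot: [3.141, 0.0, -0.194]
ft_force: [-0.0, 0.9, -1.8]
opening: 0.561
grip_force: 30.0
tcp [380.  264.1 100.1] yaw -11.11 rp [3.141 0.   ] open 0.561 grip 30.0 F [-0.   0.9 -1.8] t 37.5
 turn units -4.76 shift before turn [3.22, -1.542, 0.002] after turn [3.569, -0.111, 0.002]
[0.06 0.02 0.  ]
```

```bash
python3 -m inch '[[[0,0,0],-0.952,1],[[0,0,0],-0.952,1],[[0,0,0],-0.952,1],[[0,0,0],-0.952,1],[[0,0,0],-0.952,1],[[0.4,-0.02,0],0,1],[[0.5,-0.02,0],0,1],[[0.5,-0.02,0],0,1],[[0.5,-0.02,0],0,1],[[0.5,-0.02,0],0,1]]'
python3 -m inch '[[[0.5,-0.01,0],0,1],[[0.4,0,0],0,1],[[0.2,0,0],0,1],[[0,0,0],0,1],[[0,0,0.3],0,1],[[0,0,0.3],0,1],[[0,0,0],0,1],[[0,0,0],0,1],[[0,0,0],0,1],[[0,0,0],0,1]]'
python3 - <<'E'
from h import *
plan(587.8,317.75,14.8,12.7)
S=shot('scene')
P=np.array(env.state()['eef_pos']);w=np.radians(12.7);c,s=np.cos(w),np.sin(w)
im=cv2.resize(S['pixels'][125:205,165:285,::-1],None,fx=6,fy=6,interpolation=2)
def poly(o,b,z,col):
    q=np.array([[b[0],b[2]],[b[1],b[2]],[b[1],b[3]],[b[0],b[3]]])@np.array([[c,s],[-s,c]])+o
    q=proj(S,np.c_[q,np.full(4,float(z))])[:,::-1];cv2.polylines(im,[np.round((q-[165,125]+.5)*6).astype(int)],True,col,1)
poly(np.array([594.2,319.2]),(-64,64,-46,46),10,(255,0,255))
o=P[:2]+6.57*np.array([c,s]);poly(o,(-51,35,-27,27),P[2]-4.8,(0,255,0));poly(o,(-51,35,-27,27),P[2]+7.2,(0,255,255))
cv2.imwrite('pics/g9.png',im)
E
```

```text
t: 38.75
eef_pos: [519.9, 301.8, 99.1]
tcp_rot: [3.141, 0.002, 0.221]
ft_force: [0.8, -1.0, -1.1]
opening: 0.564
grip_force: 30.0
t: 40.0
eef_pos: [583.8, 316.9, 65.1]
tcp_rot: [-3.142, -0.001, 0.221]
ft_force: [0.2, 0.0, -1.1]
opening: 0.566
grip_force: 30.0
tcp [583.8 316.9  65.1] yaw 12.69 rp [-3.142e+00 -1.000e-03] open 0.566 grip 30.0 F [ 0.2  0.  -1.1] t 40.0
 turn units -0.0 shift before turn [0.068, 0.0, 0.838] after turn [0.068, 0.0, 0.838]
```

View pics/g9.png

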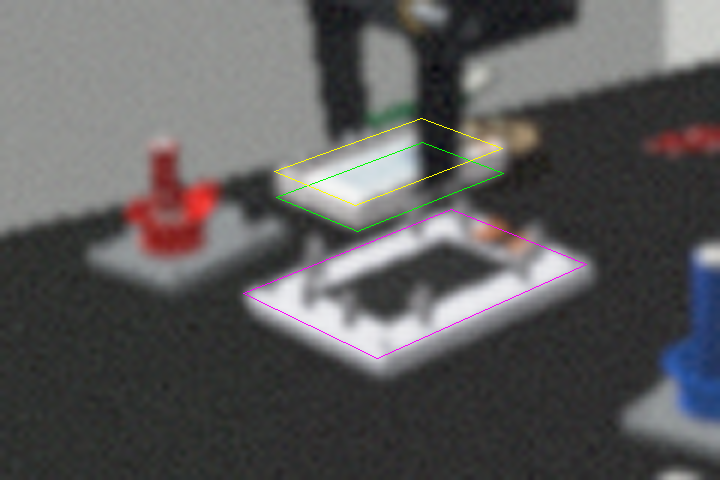

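The nest overlay fits within about 1–2 mm, and so does the tray overlay. The nest may be about 1 mm further right. Finishing the shift, then lowering in steps while watching the force.

```bash
python3 -m inch '[[[0.078,0,0],0,1],[[0,0,0.15],0,1],[[0,0,0.15],0,1],[[0,0,0.1],0,1],[[0,0,0.05],0,1],[[0,0,0.05],0,1],[[0,0,0.05],0,1],[[0,0,0],0,1],[[0,0,0],0,1],[[0,0,0],0,1]]'
```

```text
t: 41.3
eef_pos: [588.2, 317.8, 31.7]
tcp_rot: [3.142, -0.0, 0.221]
ft_force: [-0.5, -0.2, 0.1]
opening: 0.562
grip_force: 30.0
```

```bash
python3 -m inch '[[[0,0,0.03],0,1],[[0,0,0.03],0,1],[[0,0,0.03],0,1],[[0,0,0.03],0,1],[[0,0,0],0,1],[[0,0,0],0,1],[[0,0,0],0,1],[[0,0,0],0,1],[[0,0,0],0,1],[[0,0,0],0,1]]'; python3 -c "
from h import *
print(np.array(env.state()['moment']).round(2))"
```

```text
t: 42.55
eef_pos: [588.2, 317.8, 24.4]
tcp_rot: [3.142, -0.0, 0.222]
ft_force: [-0.3, 0.5, -0.6]
opening: 0.566
grip_force: 30.0
[-0.   -0.01 -0.01]
```

No contact, so it's between the pins. Lowering to about 1 mm above the bed.

```bash
python3 -m inch '[[[0,0,0.04],0,1],[[0,0,0.04],0,1],[[0,0,0.04],0,1],[[0,0,0.02],0,1],[[0,0,0],0,1],[[0,0,0],0,1],[[0,0,0],0,1],[[0,0,0],0,1],[[0,0,0],0,1],[[0,0,0],0,1]]'
```

```text
t: 43.8
eef_pos: [588.2, 317.8, 16.0]
tcp_rot: [3.142, -0.0, 0.221]
ft_force: [-0.2, 0.3, -1.0]
opening: 0.566
grip_force: 30.0
```

```bash
python3 -m inch '[[[0,0,0.02],0,1],[[0,0,0],0,1],[[0,0,0],0,1],[[0,0,0],0,0],[[0,0,0],0,-0.3],[[0,0,0],0,-0.3],[[0,0,0],0,-0.3],[[0,0,-0.2],0,-0.3],[[0,0,-0.4],0,-0.3],[[0,0,-0.5],0,-0.3]]'
python3 -m inch '[[[0,0,-0.5],-0.65,-0.3],[[0,0,-0.2],0,-0.3],[[0,0,0],0,0.2],[[0,0,0],0,0.2],[[0,0,0],0,0.2],[[0,0,0],0,0.2],[[0,0,0],0,0.2],[[0,0,0],0,0.2],[[0,0,0],0,0.2],[[0,0,0],0,0.2]]'
python3 - <<'E'
from h import *
plan(489.7,-65.2,125,15.7)
S=shot('scene');T=shot('top')
for p,n in((T,'T'),(S,'S')):
    P=p['pixels'];h=cv2.cvtColor(P,cv2.COLOR_RGB2HSV).astype(int)
    m=(h[...,0]>18)&(h[...,0]<35)&(h[...,1]>90)&(h[...,2]>60)
    k=np.zeros_like(m);rc=(226,335) if n=='T' else(254,290);k[rc[0]-20:rc[0]+20,rc[1]-20:rc[1]+20]=1
    a=np.argwhere(comp(m&k));print(n,a.mean(0),len(a),onz(p,a.mean(0),39).round(1) if n=='T' else '')
E
```

```text
t: 45.05
eef_pos: [588.1, 317.8, 81.9]
tcp_rot: [3.141, 0.0, 0.221]
ft_force: [0.5, 0.6, 0.3]
opening: 0.647
grip_force: 0.0
t: 46.3
eef_pos: [588.2, 317.9, 122.8]
tcp_rot: [3.142, -0.0, 0.278]
ft_force: [0.8, -0.1, 0.3]
opening: 0.4
grip_force: 0.0
tcp [588.2 317.9 122.8] yaw 15.94 rp [ 3.142 -0.   ] open 0.4 grip 0.0 F [ 0.8 -0.1  0.3] t 46.3
 turn units 0.05 shift before turn [-3.332, 5.688, -0.036] after turn [-3.308, 5.702, -0.036]
T [226.    334.875] 48 [486.1 -61.2  39. ]
S [253.51688312 288.80779221] 385
```

```bash
python3 -m inch '[[[-0.333,0.569,0],0,0.2],[[-0.333,0.57,0],0,0.2],[[-0.333,0.57,0],0,0.2],[[-0.333,0.57,0],0,0.2],[[-0.333,0.57,0],0,0.2],[[-0.333,0.57,0],0,0.2],[[-0.333,0.57,0],0,0.2],[[-0.333,0.57,0],0,0.2],[[-0.333,0.57,0],0,0.2],[[-0.333,0.57,0],0,0.2]]'
python3 -m inch '[[[0,0,0.4],0,0.2],[[0,0,0.4],0,0.2],[[0,0,0.3],0,0.2],[[0,0,0],0,0.2],[[0,0,0],0,0.2],[[0,0,0],0,0.2],[[0,0,0],0,0.2],[[0,0,0],0,0.2],[[0,0,0],0,0.2],[[0,0,0],0,0.2]]'
python3 - <<'E'
from h import *
plan(489.7,-65.6,14,15.7)
# check pouch in nest (arm now away)
T=shot('top');S=shot('scene')
c=onz(T,(185,200),20)[:2]
P=T['pixels'].astype(int)
im=rect(T,16,500,690,230,410,4)[::-1,::-1][:,:,::-1]   # +x up, +y left
s=cv2.resize(S['pixels'][135:195,195:275,::-1],None,fx=4.8,fy=4.8,interpolation=2)
im=cv2.resize(im,None,fx=.55,fy=.55);h=max(im.shape[0],s.shape[0])
pad=lambda a:cv2.copyMakeBorder(a,0,h-a.shape[0],0,0,0)
cv2.imwrite('pics/g10.png',np.hstack([pad(im),pad(s)]));print(im.shape,s.shape)
E
```

```text
t: 47.65
eef_pos: [489.7, -67.1, 123.0]
tcp_rot: [3.141, -0.0, 0.278]
ft_force: [0.1, 0.0, 0.7]
opening: 0.4
grip_force: 0.0
t: 48.9
eef_pos: [490.0, -65.8, 56.9]
tcp_rot: [3.141, -0.0, 0.278]
ft_force: [0.9, -0.4, 0.4]
opening: 0.396
grip_force: 0.0
tcp [490.  -65.8  56.9] yaw 15.94 rp [ 3.141 -0.   ] open 0.396 grip 0.0 F [ 0.9 -0.4  0.4] t 48.9
 turn units 0.05 shift before turn [-0.004, -0.005, 0.714] after turn [-0.004, -0.005, 0.714]
(418, 396, 3) (288, 384, 3)
```

View pics/g10.png

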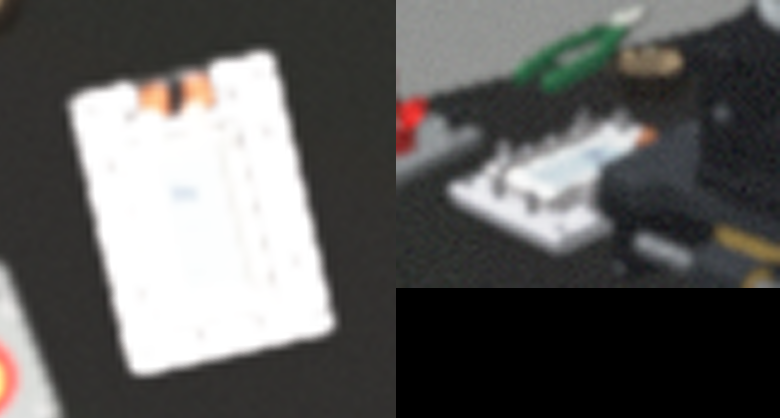

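The pouch lies in the nest between the pins, with its tabs on the copper contacts (left crop (175, 92)). Gripping the plate next.

```bash
python3 -m inch '[[[0,0,0.2],0.05,0.2],[[0,0,0.2],0,0.2],[[0,0,0.2],0,0.2],[[0,0,0.1],0,0.2],[[0,0,0],0,0.2],[[0,0,0],0,0.2],[[0,0,0],0,1],[[0,0,0],0,1],[[0,0,0],0,1],[[0,0,0],0,1]]'
python3 -m inch '[[[0,0,0],0,1],[[0,0,0],0,1],[[0,0,-0.2],0,1],[[0,0,-0.4],0,1],[[0,0,-0.4],0,1],[[0,0,-0.5],0,1],[[0,0,-0.5],0,1],[[0,0,0],0,1],[[0,0,0],0,1],[[0,0,0],0,1]]'
python3 - <<'E'
from h import *
plan(594.6,319.2,135,12.7)
S=shot('scene')
P=S['pixels'];h=cv2.cvtColor(P,cv2.COLOR_RGB2HSV).astype(int)
e=np.array(env.state()['eef_pos']);w=env.state()['tcp_rot'][2];c,s=np.cos(w),np.sin(w)
corn=np.array([[31,20],[31,-20],[-31,-20],[-31,20]])@np.array([[c,s],[-s,c]])+e[:2]
q=np.vstack([proj(S,np.c_[corn,np.full(4,e[2]-14.5+10)]),proj(S,np.c_[corn,np.full(4,e[2]-14.5)])])
print('pred',q.min(0).round(1),q.max(0).round(1),q.mean(0))
r0,r1,c0,c1=int(q[:,0].min())-15,int(q[:,0].max())+15,int(q[:,1].min())-15,int(q[:,1].max())+15
m=P[r0:r1,c0:c1].min(2)>85
a=np.argwhere(comp(m))+[r0,c0];print('obs',a.min(0),a.max(0),a.mean(0).round(1),len(a))
E
```

```text
t: 50.25
eef_pos: [490.3, -66.0, 15.0]
tcp_rot: [3.141, -0.001, 0.274]
ft_force: [0.7, -1.8, 3.9]
opening: 0.144
grip_force: 30.0
t: 51.5
eef_pos: [489.4, -65.7, 133.8]
tcp_rot: [-3.141, 0.002, 0.274]
ft_force: [-0.3, 0.7, -3.3]
opening: 0.145
grip_force: 30.0
tcp [489.4 -65.7 133.8] yaw 15.69 rp [-3.141e+00  2.000e-03] open 0.145 grip 30.0 F [-0.3  0.7 -3.3] t 51.5
 turn units 0.6 shift before turn [3.422, -5.701, -0.02] after turn [3.121, -5.872, -0.02]
pred [193.2 267.5] [220.9 309.3] [206.68482703 288.43194633]
obs [198 268] [218 309] [208.4 287.7] 403
```

```bash
python3 -m inch '[[[0,0,0],0.6,1],[[0.347,-0.652,0],0,1],[[0.347,-0.652,0],0,1],[[0.347,-0.652,0],0,1],[[0.347,-0.652,0],0,1],[[0.347,-0.652,0],0,1],[[0.347,-0.652,0],0,1],[[0.347,-0.652,0],0,1],[[0.347,-0.652,0],0,1],[[0.345,-0.656,0],0,1]]'
python3 -m inch '[[[0,0,0.3],0,1],[[0,0,0.4],0,1],[[0,0,0.4],0,1],[[0,0,0.2],0,1],[[0,0,0],0,1],[[0,0,0],0,1],[[0,0,0],0,1],[[0,0,0],0,1],[[0,0,0],0,1],[[0,0,0],0,1]]'
python3 - <<'E'
from h import *
plan(594.6,319.2,33,12.7)
S=shot('scene')
P=S['pixels']
e=np.array(env.state()['eef_pos']);w=env.state()['tcp_rot'][2];c,s=np.cos(w),np.sin(w)
R=np.array([[c,s],[-s,c]])
def bar(o,z0):
    L=[]
    for z in(z0+10,z0+39):L.append(np.c_[np.array([[20,7],[20,-7],[-20,-7],[-20,7]])@R+o,np.full(4,z)])
    return np.vstack(L)
q=proj(S,bar(e[:2],e[2]-14.8));print('pred bar',q.min(0).round(1),q.max(0).round(1))
h=cv2.cvtColor(P,cv2.COLOR_RGB2HSV).astype(int);m=(h[...,0]>18)&(h[...,0]<35)&(h[...,1]>90)&(h[...,2]>60)
r,cc=q.mean(0).astype(int);k=np.zeros_like(m);k[r-20:r+20,cc-25:cc+25]=1
a=np.argwhere(comp(m&k));print('obs',a.min(0),a.max(0),len(a))
E
```

```text
t: 52.8
eef_pos: [595.2, 320.4, 133.6]
tcp_rot: [3.141, 0.002, 0.222]
ft_force: [0.1, -0.9, -2.1]
opening: 0.144
grip_force: 30.0
t: 54.05
eef_pos: [595.3, 319.0, 56.9]
tcp_rot: [3.142, -0.0, 0.222]
ft_force: [0.0, -1.1, -2.2]
opening: 0.149
grip_force: 30.0
tcp [595.3 319.   56.9] yaw 12.69 rp [ 3.142 -0.   ] open 0.149 grip 30.0 F [ 0.  -1.1 -2.2] t 54.05
 turn units -0.0 shift before turn [-0.011, -0.005, 0.398] after turn [-0.011, -0.005, 0.398]
pred bar [143.9 225.6] [159.6 240.8]
obs [145 226] [158 233] 98
```

```bash
python3 -m inch '[[[-0.011,-0.005,0.1],0,1],[[0,0,0.1],0,1],[[0,0,0.06],0,1],[[0,0,0.06],0,1],[[0,0,0.05],0,1],[[0,0,0],0,1],[[0,0,0],0,1],[[0,0,0],0,1],[[0,0,0],0,1],[[0,0,0],0,1]]'
```

```text
t: 55.35
eef_pos: [594.6, 319.2, 34.6]
tcp_rot: [3.142, -0.0, 0.221]
ft_force: [-0.4, -0.2, -2.1]
opening: 0.15
grip_force: 30.0
```

```bash
python3 -m inch '[[[0,0,0.015],0,1],[[0,0,0.01],0,1],[[0,0,0.01],0,1],[[0,0,0],0,1],[[0,0,0],0,1],[[0,0,0],0,1],[[0,0,0],0,1],[[0,0,0],0,1],[[0,0,0],0,1],[[0,0,0],0,1]]'
```

```text
t: 56.6
eef_pos: [594.6, 319.2, 32.6]
tcp_rot: [3.141, 0.0, 0.221]
ft_force: [-1.7, -1.1, 2.8]
opening: 0.149
grip_force: 30.0
```

Contact at the expected height. Release, lift and move clear.

```bash
python3 -m inch '[[[0,0,0],0,0.5],[[0,0,0],0,0.3],[[0,0,0],0,0.3],[[0,0,0],0,0.3],[[0,0,0],0,0.3],[[0,0,-0.2],0,0.3],[[0,0,-0.4],0,0.3],[[0,0,-0.5],0,0.3],[[0,0,-0.5],0,0.3],[[0,0,-0.3],0,0.3]]'
python3 -m inch '[[[-0.33,0.57,0],0,0.2],[[-0.333,0.57,0],0,0.2],[[-0.333,0.57,0],0,0.2],[[-0.333,0.57,0],0,0.2],[[-0.333,0.57,-0.2],0,0.2],[[-0.333,0.57,-0.2],0,0.2],[[-0.333,0.57,-0.2],0,0.2],[[-0.333,0.57,-0.2],0,0.2],[[0,0.6,-0.2],0,0.2],[[0,0.6,0],0,0.2]]'
python3 -m inch '[[[0,0.6,0],0,0.2],[[0,0.6,0],0,0.2],[[0,0.6,0],0,0.2],[[0,0,0],0,0.2],[[0,0,0],0,0.2],[[0,0,0],0,0.2],[[0,0,0],0,0.2],[[0,0,0],0,0.2],[[0,0,0],0,0.2],[[0,0,0],0,0.2]]'
python3 - <<'E'
from h import *
S=shot('scene');T=shot('top')
g=lambda p:(lambda h:(h[...,0]>18)&(h[...,0]<35)&(h[...,1]>90)&(h[...,2]>60))(cv2.cvtColor(p['pixels'],cv2.COLOR_RGB2HSV).astype(int))
c,s=np.cos(np.radians(12.7)),np.sin(np.radians(12.7));R=np.array([[c,s],[-s,c]])
B=np.vstack([np.c_[np.array([[20,7],[20,-7],[-20,-7],[-20,7]])@R+[594.6,319.2],np.full(4,z)] for z in(27.5,56.5)])
for n,p in(('S',S),('T',T)):
    q=proj(p,B);r,cc=q.mean(0).astype(int);k=np.zeros((384,512),bool);k[r-14:r+14,cc-14:cc+14]=1
    a=np.argwhere(comp(g(p)&k));print(n,'bar pred',q.min(0).round(1),q.max(0).round(1),'obs',a.min(0),a.max(0))
    for o in('green_cell','blue_cell','red_battery','plate','pouch'):
        print(o,[(np.round(x['centre'],0).tolist(),round(x['score'],2)) for x in eyes.spot_point(o,p)[:3]])
W=S['pixels'].min(2)>110
for nm,X in(('blue',[639,149,76]),('green',[655.4,13.1,76]),('red',[518.8,420.4,60])):
    q=proj(S,[X])[0];r,cc=q.astype(int);k=np.zeros_like(W);k[r-5:r+6,cc-5:cc+6]=1
    a=np.argwhere(comp(W&k));print(nm,'cap pred',q.round(1),'obs',a.mean(0).round(1),len(a))
E
```

```text
t: 57.85
eef_pos: [594.9, 319.4, 148.8]
tcp_rot: [-3.141, -0.002, 0.222]
ft_force: [0.1, -0.4, 0.6]
opening: 0.351
grip_force: 0.0
t: 59.1
eef_pos: [515.0, -54.3, 207.8]
tcp_rot: [3.141, -0.002, 0.221]
ft_force: [0.2, 0.4, 0.0]
opening: 0.399
grip_force: 0.0
t: 60.35
eef_pos: [538.4, -158.4, 206.5]
tcp_rot: [3.142, 0.0, 0.222]
ft_force: [-0.7, -0.4, 0.1]
opening: 0.399
grip_force: 0.0
S bar pred [152.4 225.9] [168.1 240.9] obs [151 225] [166 241]
green_cell [([216.0, 328.0], 0.51)]
blue_cell [([190.0, 283.0], 0.71), ([226.0, 279.0], 0.66), ([257.0, 246.0], 0.62)]
red_battery [([162.0, 191.0], 0.55)]
plate [([170.0, 235.0], 0.84)]
pouch [([167.0, 233.0], 0.47)]
T bar pred [174.1 193.5] [190.8 202.1] obs [176 196] [191 200]
green_cell [([163.0, 308.0], 0.45)]
blue_cell [([244.0, 309.0], 0.61), ([172.0, 259.0], 0.53), ([204.0, 292.0], 0.42)]
red_battery [([209.0, 161.0], 0.48)]
plate [([184.0, 193.0], 0.82)]
pouch [([184.0, 200.0], 0.76)]
blue cap pred [166.7 284.4] obs [167.3 284.2] 26
green cap pred [187.3 328.8] obs [187.8 328.8] 37
red cap pred [148.4 191.7] obs [147.3 190.8] 101
```

All positions match the predictions, so I'm handing in.

```bash
python3 -c "
from cell import env
print(env.job_done())"
```

```text
the job is handed in; nothing more can be done
None
```

The job is handed in at about 60 s: the three round cells stand in their matching sockets, the pouch lies in the nest with its tabs on the contacts, and the plate rests on the pouch within about 1 px of its predicted place; the hand-in call gave no verdict.

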